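# Shut down the ink grinder

### The job

The ink grinder's timer has run out, but its speed knob is still turned up: turn the speed knob (the big black one) anticlockwise all the way to its off stop. Then lift the ink-stick arm by its ball handle all the way up to its upper stop, so that the stick does not dry fast in the bowl, and let go of it. Leave the timer knob, the bowl and the things standing around as they are.

Things in the scene. Friction and masses are not known exactly. Their poses are not given: they have to be found in the camera images.
- grinder: Cream ink grinder, 251 x 260 mm, fixed. Origin under its centre, z up; its front (own -x) with the knobs faces the robot's left, give or take 20 deg. It is a grey panel sloping 35 deg, from 15 mm high at own x -121 mm to 58 mm at x -60; its outward normal, own (-0.574, 0, 0.819), leans 35 deg from vertical. Behind it a deck 58 mm high and the arm's column (x 87 to 123, 154 mm high).
- speed_knob_base (a point): On the panel under the middle of the speed knob, own (-90.5, -80, 36.7) mm of the grinder: the right-hand knob for one facing the panel, the one nearer the robot. Orientation as grinder. The knob is a black fluted round cylinder, 40 mm across, axis along the panel's normal; it stands 28 mm proud of the panel, white pointer line on top.
- speed_knob (a joint): Angle of the speed knob: 0 = off, at its anticlockwise end stop (pointer at the red tick, half past seven, lower left of the scale); grows clockwise, seen from outside, to 4.7 rad. Even friction of 0.04 N m, no spring: stays where it is left. A grip of 30 N on its sides turns it.
- timer_knob_base (a point): On the panel under the middle of the grey timer knob, own (-90.5, 80, 36.7) mm of the grinder; the knob is 28 mm across and stands 23 mm proud. Leave it alone.
- timer_knob (a joint): Angle of the timer knob, 0 = run out, as it stands at the start; grows clockwise to 4.7 rad; friction 0.05 N m.
- pivot_point (a point): On the hinge axis of the ink-stick arm at the column: own (105, 0, 135) mm of the grinder; the axis is the grinder's y axis.
- ball_handle (a point): Centre of the black ball handle, 28 mm across, at the front end of the arm, 165 mm from the pivot; with the arm down at own (-60, 0, 135) mm of the grinder, 77 mm above the deck. Sides and top are free; behind it an 8 mm stem, 21 mm in view, then the aluminium arm, 20 mm wide and 14 mm high, with a clamp and black ink stick hanging into the bowl.
- stick_arm (a joint): Angle of the ink-stick arm: 0 = down and level, as at the start; grows as the ball rises and swings back, to the upper stop at 1.2 rad. Stiff friction hinge (0.4 N m; about 4 N at the ball lifts it): it stays wherever it is left.
- bowl: White ceramic grinding bowl, 112 mm across, 42 mm high, standing loose on the turntable (64 mm above the bench) under the arm; the ink stick hangs into it without touching. Origin at the centre of its underside.
- seal_tall: Loose bystander, not to be disturbed; origin at the centre of its underside, z up. Marble seal 28 x 28 x 72 mm high, standing behind the grinder, on the robot's right.
- seal_short: Loose bystander, not to be disturbed; origin at the centre of its underside, z up. Marble seal 34 x 24 x 60 mm high, standing behind the grinder, on the robot's right.
- pad_case: Loose bystander, not to be disturbed; origin at the centre of its underside, z up. Flat black plastic seal pad case, shut, 77 x 100 x 23 mm, lying in front of the grinder's panel.
- paperweight: Loose bystander, not to be disturbed; origin at the centre of its underside, z up. Dark wood paperweight 30 x 220 x 16 mm with a brass knob to 26 mm, left, near the robot.
- water_pot: Loose bystander, not to be disturbed; origin at the centre of its underside, z up. Blue water pot, 74 mm across, 58 mm high, spout along its x to 58 mm, left.
- brush_stand: Loose bystander, not to be disturbed; origin at the centre of its underside, z up. Stainless brush stand, foot 124 mm across, 259 mm high, brushes hanging in a ring 93 mm across, right rear.

How it is judged:
On the way, in this order (a step that is already met when the one before it is completed fails the run):
1. the speed knob stands at its off stop (within 0.1 rad), the ink-stick arm still down (below 0.2 rad) (value of joint speed_knob below 0.1 rad and value of joint stick_arm below 0.2 rad), for 0.2 s.
2. the ink-stick arm is raised to its upper stop (above 1.05 of 1.2 rad) (value of joint stick_arm above 1.05 rad), for 0.2 s.
At the end, for the whole second after the job is handed in: Speed knob within 0.1 rad of its off stop; ink-stick arm staying above 1.05 rad (upper stop 1.2); timer knob below 0.25 rad; bowl within 15 mm of its place, tilted under 0.15 rad; seals, pad case, paperweight, water pot and brush stand within 25 mm of their places, tilted under 0.3 rad (value of joint speed_knob below 0.1 rad and value of joint stick_arm above 1.05 rad and value of joint timer_knob below 0.25 rad and distance of bowl from where it was at the start of the episode below 0.015 m and angle between bowl's own z axis and vertical below 0.15 rad and distance of each of seal_tall, seal_short, pad_case, paperweight, water_pot, brush_stand from where it was at the start of the episode below 0.025 m and angle between each of seal_tall, seal_short, pad_case, paperweight, water_pot, brush_stand's own z axis and vertical below 0.3 rad); the robot touches nothing.
It fails at once if a seal, the pad case, the paperweight, the water pot or the brush stand is shifted by 25 mm or more (distance of any of seal_tall, seal_short, pad_case, paperweight, water_pot, brush_stand from where it was at the start of the episode above 0.025 m).
It fails at once if one of them is tilted by 0.3 rad or more (angle between any of seal_tall, seal_short, pad_case, paperweight, water_pot, brush_stand's own z axis and vertical above 0.3 rad).
It fails at once if the bowl is shifted by 15 mm or more, or tilted by 0.15 rad or more (distance of bowl from where it was at the start of the episode above 0.015 m or angle between bowl's own z axis and vertical above 0.15 rad).
It fails at once if the timer knob is turned by 0.25 rad or more (value of joint timer_knob above 0.25 rad).
It also fails if it takes over 72 s, if anything falls off the work surface, if the arm or the gripper's body presses on something with over 40 N, if the wrist force passes 120 N, or if a joint passes its speed limit or range.

### The arm

A 6-joint arm with a two-finger parallel gripper is mounted at the origin on the work surface. World frame = base frame: x ahead of the robot, y to its left, z up, the work surface at z = 0. Lengths are in m, angles in rad, forces in N, time in s.
With the tool pointing down it reaches from about 0.275 to 0.875 m from the base axis. Payload 12.5 kg.
Tool frame: the origin (TCP) lies at the very end of the fingers, on their centre line; the grasp point (between the pads) lies 19 mm behind it; z points along the fingers, y is the line along which they close (so a half turn about z gives the same grasp; the last joint's range is limited). The gripper opens to 85 mm and grips with 20 to 120 N. Pads are 22 mm wide; open, the fingers measure 114 mm over their backs; the gripper's body (76 mm by 85 mm) begins 54 mm behind the grasp point. The pads swing forward as they close: fully open they stand 13 mm farther back than shut.
Start: joints at [-1.231, 0.351, 1.652, -0, 1.139, -0.085], TCP at [0.227, -0.501, 0.231] pointing down, gripper open.
Joint ranges: [-2.75, 2.75], [-0.79, 2.1], [0.01, 2.65], [-1.57, 4.71], [0.07, 3.14], [-2.87, 2.87]. Speed limits (rad/s): [2.22, 2.22, 2.79, 3.14, 3.14, 3.14].

### API

Orientations are given as a 3x3 rotation matrix whose columns are the frame's x, y, z axes.
In Python, from bench import manip gives the robot as it stands. Calls block until the motion is done:
- manip.move_ptp(position, orientation): joint-space move of the TCP to a pose.
- manip.move_l(position, attitude=None, max_speed=0.15): straight line of the TCP; attitude=None keeps the orientation; max_speed is the mean speed in m/s.
- manip.move_j(angles): joint-space move.
- manip.set_gripper(opening, effort=None): opening from 0.0 (shut) to 1.0 (fully open); effort is the grip in N (None keeps the last); returns when the fingers have stopped.
- manip.dwell(seconds).
- manip.inverse_kinematics(position, orientation): joint angles nearest the present ones, or None.
- manip.grab_frame(name): name is "side" or "top" or "wrist"; returns (picture, depth): 384x512x3 uint8, red, green, blue; 384x512 float32, m along the optical axis (not along the pixel's ray), 0 where there is no reading.
- manip.get_calibration(name): a dict with "camera_matrix" (3x3 intrinsics, pixels), "R" (3x3) and "t" (3): a world point X has camera coordinates R X + t. Camera axes: x right, y down, z forward; pixel columns grow to the right and rows downward; lengths in m; the calibration is good to about 2 mm. The wrist camera is an equidistant fisheye: a pixel r from the principal point sees the ray r / f radians off the axis. A picture is of the moment at which its call begins: read the wrist's pose just before it. get_calibration takes no time and is no camera call; for the wrist camera it gives the pose at the moment of the call.
A pose or a line that the arm cannot do raises manip.Unreachable and nothing moves.
- manip.sign_off(): hands the job in; it is judged then, once.
Trained networks look in the newest picture that a camera, given by its name, has taken for a name from the list of things; names that differ only in an ending like _2 or _b are one class to them, and where a whole thing is asked for, a point or a joint stands for the part that bears it (a point fixed in the world has none). Each returns a list of dicts, best first, with "confidence" (0 to 1); they miss things now and then, are a little off and sometimes report something else, mostly with a low value. They report only what shows in the picture. A call takes as long as a camera call.
- manip.look_for(camera, name): "at" ([x, y, z] in m, in world coordinates, good to about 4 mm: the middle of the surface that is visible of it).
Readings, each from a call of its own:
- manip.current_time(): time.
- manip.current_qpos(): joint angles.
- manip.current_joint_vel(): joint speeds.
- manip.current_joint_torque(): joint torques, N m.
- manip.current_ee_pos(): TCP position.
- manip.current_tcp_rot(): TCP orientation.
- manip.current_force(): force on the tool from outside, world axes, zero at the start.
- manip.current_ft_torque(): the same for the moment, N m.
- manip.current_grip_width(): opening from 0.0 (shut) to 1.0 (fully open).
- manip.current_grip_force(): force on a finger pad.
Only numpy, scipy, OpenCV 4.12 (cv2) and the standard library are available. Lean on these libraries where they do the work, as an engineer would, in place of code of your own. Each camera call takes 0.05 s, during which the arm holds its last target. There are 200 camera calls.

## Working session

There is one attempt and no reset: what is moved stays moved. The work goes in short steps, each a Python script; the robot and the scene stay as the last script left them, time stands still between calls to the robot, and variables do not carry over. Pictures are saved under pics/ and viewed, at most 10 in all, crops included, and the job is handed in when it is done.

```bash
ls; mkdir -p pics
python3 - <<'E'
from bench import manip as m
import cv2,numpy as np
for c in("side","top"):
    p,d=m.grab_frame(c); cv2.imwrite(f"pics/{c}0.png",cv2.cvtColor(p,cv2.COLOR_RGB2BGR)); np.savez(f"/tmp/{c}",p=p,d=d)
    k=m.get_calibration(c); print(c,(-k["R"].T@k["t"]).round(3),k["R"].round(2).tolist(),k["camera_matrix"][0][0])
    for n in("grinder","speed_knob","speed_knob_base","timer_knob","timer_knob_base","ball_handle","pivot_point","stick_arm","bowl","seal_tall","seal_short","pad_case","paperweight","water_pot","brush_stand"):
        r=m.look_for(c,n); print(n,[(np.round(x["at"],3).tolist(),round(x["confidence"],2)) for x in r[:2]])
print(m.current_time())
E
```

```text
pics
side [ 0.425 -0.906  1.044] [[1.0, -0.08, 0.02], [-0.04, -0.69, -0.72], [0.07, 0.72, -0.69]] 373.6352097869708
grinder [([0.546, 0.011, 0.057], 0.88), ([0.538, 0.092, 0.083], 0.41)]
speed_knob [([0.484, 0.188, 0.057], 0.49)]
speed_knob_base [([0.546, 0.005, 0.053], 0.67), ([0.484, 0.189, 0.057], 0.33)]
timer_knob [([0.645, 0.173, 0.051], 0.58), ([0.352, 0.402, 0.015], 0.18)]
timer_knob_base [([0.552, 0.01, 0.056], 0.71)]
ball_handle [([0.554, 0.071, 0.141], 0.59)]
pivot_point [([0.546, 0.01, 0.058], 0.88)]
stick_arm [([0.554, 0.072, 0.139], 0.59), ([0.544, 0.01, 0.056], 0.52)]
bowl [([0.541, 0.088, 0.086], 0.82)]
seal_tall [([0.586, -0.121, 0.047], 0.59)]
seal_short [([0.546, 0.006, 0.057], 0.71), ([0.584, -0.12, 0.044], 0.47)]
pad_case [([0.62, 0.264, 0.022], 0.7), ([0.54, 0.089, 0.08], 0.37)]
paperweight [([0.349, 0.405, 0.015], 0.63)]
water_pot [([0.568, 0.477, 0.04], 0.67)]
brush_stand [([0.599, -0.439, 0.094], 0.83), ([0.568, 0.477, 0.04], 0.71)]
top [0.387 0.036 1.45 ] [[-0.02, -1.0, 0.02], [-1.0, 0.02, -0.08], [0.08, -0.02, -1.0]] 425.69189615334386
grinder [([0.55, 0.091, 0.055], 0.69)]
speed_knob [([0.489, 0.195, 0.058], 0.6), ([0.552, 0.095, 0.054], 0.18)]
speed_knob_base [([0.549, 0.089, 0.061], 0.57)]
timer_knob [([0.466, -0.094, 0.059], 0.66), ([0.648, 0.179, 0.056], 0.59)]
timer_knob_base [([0.551, 0.094, 0.054], 0.85)]
ball_handle [([0.556, 0.066, 0.138], 0.91)]
pivot_point [([0.55, 0.094, 0.056], 0.56), ([0.557, 0.074, 0.142], 0.17)]
stick_arm [([0.56, 0.073, 0.144], 0.67)]
bowl [([0.549, 0.073, 0.068], 0.77), ([0.549, 0.092, 0.056], 0.41)]
seal_tall []
seal_short []
pad_case [([0.612, 0.28, 0.022], 0.57)]
paperweight [([0.361, 0.414, 0.013], 0.63), ([0.602, -0.418, 0.18], 0.16)]
water_pot [([0.567, 0.495, 0.045], 0.78)]
brush_stand [([0.6, -0.418, 0.18], 0.69)]
1.6
```

View images.

Run:
```python
import cv2
a=cv2.imread("pics/side0.png");b=cv2.imread("pics/top0.png")
import numpy as np
from bench import manip as m
k=m.get_calibration("top");X=np.array([.55,.1,.06]);u=k["camera_matrix"]@(k["R"]@X+k["t"]);print(u/u[2])
u=(u/u[2]).astype(int);c=b[u[1]-85:u[1]+85,u[0]-100:u[0]+100]
k=m.get_calibration("side");v=k["camera_matrix"]@(k["R"]@X+k["t"]);v=(v/v[2]).astype(int);e=a[v[1]-85:v[1]+85,v[0]-100:v[0]+100]
print(u,v)
cv2.imwrite("pics/crop0.png",np.vstack([np.hstack([cv2.resize(a,(400,300)),cv2.resize(b,(400,300))]),np.hstack([cv2.resize(e,(400,300)),cv2.resize(c,(400,300))])]))
```

```text
[227.73867718 178.83842169   1.        ]
[227 178   1] [266 190   1]
```

View pics/crop0.png

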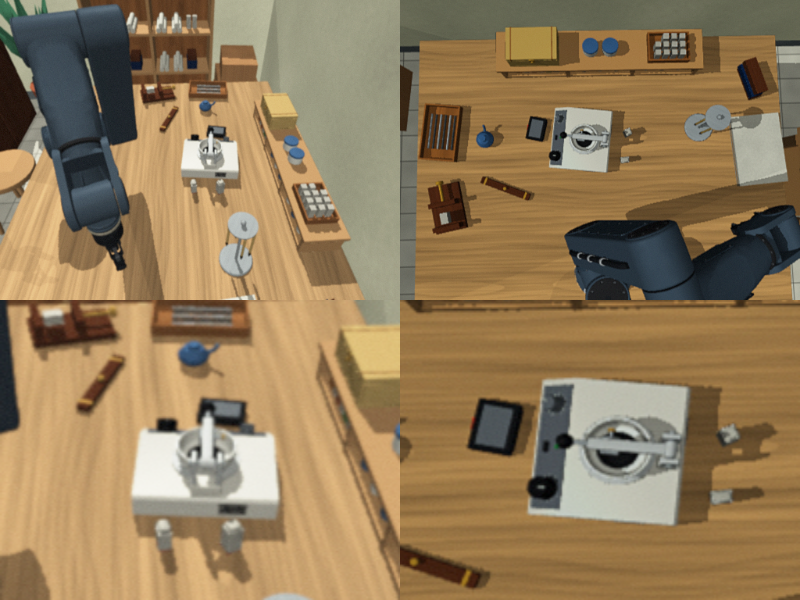

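```bash
cat > h.py <<'E'
from bench import manip as m
import numpy as np, cv2
from scipy.spatial.transform import Rotation as Ro
class G:
    def __init__(s,yaw,o): s.R=Ro.from_euler('z',yaw).as_matrix(); s.o=np.array([o[0],o[1],0.])
    def p(s,own): return s.o+s.R@np.array(own,float)
def fit(pairs):
    # pairs: (own xyz, world xyz) -> yaw, origin
    A=np.array([a[:2] for a,_ in pairs]);B=np.array([b[:2] for _,b in pairs])
    a=A-A.mean(0);b=B-B.mean(0)
    yaw=np.arctan2((a[:,0]*b[:,1]-a[:,1]*b[:,0]).sum(),(a*b).sum())
    g=G(yaw,(0,0)); g.o[:2]=B.mean(0)-(g.R[:2,:2]@A.mean(0)); return yaw,g
N=np.array([-np.sin(np.radians(35)),0,np.cos(np.radians(35))])
def knob_att(g,phi):
    # z=-n, x at angle phi (about tool z) from own y
    z=-g.R@N; y0=g.R@np.array([0,1.,0]); R0=np.column_stack([y0,np.cross(z,y0),z])
    return R0@Ro.from_euler('z',phi).as_matrix()
def save(p,n): cv2.imwrite(f"pics/{n}.png",cv2.cvtColor(p,cv2.COLOR_RGB2BGR))
E
python3 - <<'E'
from h import *
yaw,g=fit([((-.105,-.08,0),(.487,.192)),((-.102,.08,0),(.647,.176)),((-.06,0,0),(.556,.068+.066))][:2])
print(np.degrees(yaw),g.o,"ball",g.p((-.06,0,.135)),"pad own",g.R.T@(np.array([.616,.272,.02])-g.o))
b=g.p((-.0905,-.08,.0367)); n=g.R@N; print(b,n)
for d in(.004,.12,.2):
  for phi in np.arange(-3.1,3.2,.4):
    q=m.inverse_kinematics(b+d*n,knob_att(g,phi)); print(d,round(phi,2),None if q is None else np.round(q,2))
E
```

```text
-94.63642313912702 [0.55863383 0.08083868 0.        ] ball [0.56348378 0.14064235 0.135     ] pad own [-0.19517283  0.04172639  0.02      ]
[0.48621096 0.17750915 0.0367    ] [0.04636365 0.57169952 0.81915204]
0.004 -3.1 [ 0.51  0.76  1.65 -0.55  1.16 -0.61]
0.004 -2.7 [ 0.51  0.76  1.65 -0.55  1.16 -0.21]
0.004 -2.3 [ 0.51  0.76  1.65 -0.55  1.16  0.19]
0.004 -1.9 [ 0.51  0.76  1.65 -0.55  1.16  0.59]
0.004 -1.5 [ 0.51  0.76  1.65 -0.55  1.16  0.99]
0.004 -1.1 [ 0.51  0.76  1.65 -0.55  1.16  1.39]
0.004 -0.7 [ 0.51  0.76  1.65 -0.55  1.16  1.79]
0.004 -0.3 [ 0.51  0.76  1.65 -0.55  1.16  2.19]
0.004 0.1 [ 0.51  0.76  1.65 -0.55  1.16  2.59]
0.004 0.5 None
0.004 0.9 None
0.004 1.3 [ 0.51  0.76  1.65 -0.55  1.16 -2.49]
0.004 1.7 [ 0.51  0.76  1.65 -0.55  1.16 -2.09]
0.004 2.1 [ 0.51  0.76  1.65 -0.55  1.16 -1.69]
0.004 2.5 [ 0.51  0.76  1.65 -0.55  1.16 -1.29]
0.004 2.9 [ 0.51  0.76  1.65 -0.55  1.16 -0.89]
0.12 -3.1 [ 0.6   0.68  1.51 -0.47  1.39 -0.66]
0.12 -2.7 [ 0.6   0.68  1.51 -0.47  1.39 -0.26]
0.12 -2.3 [ 0.6   0.68  1.51 -0.47  1.39  0.14]
0.12 -1.9 [ 0.6   0.68  1.51 -0.47  
[... 491 characters left out ...]
.51 -0.47  1.39 -0.95]
0.2 -3.1 [ 0.65  0.65  1.37 -0.44  1.56 -0.69]
0.2 -2.7 [ 0.65  0.65  1.37 -0.44  1.56 -0.29]
0.2 -2.3 [ 0.65  0.65  1.37 -0.44  1.56  0.11]
0.2 -1.9 [ 0.65  0.65  1.37 -0.44  1.56  0.51]
0.2 -1.5 [ 0.65  0.65  1.37 -0.44  1.56  0.91]
0.2 -1.1 [ 0.65  0.65  1.37 -0.44  1.56  1.31]
0.2 -0.7 [ 0.65  0.65  1.37 -0.44  1.56  1.71]
0.2 -0.3 [ 0.65  0.65  1.37 -0.44  1.56  2.11]
0.2 0.1 [ 0.65  0.65  1.37 -0.44  1.56  2.51]
0.2 0.5 None
0.2 0.9 None
0.2 1.3 [ 0.65  0.65  1.37 -0.44  1.56 -2.58]
0.2 1.7 [ 0.65  0.65  1.37 -0.44  1.56 -2.18]
0.2 2.1 [ 0.65  0.65  1.37 -0.44  1.56 -1.78]
0.2 2.5 [ 0.65  0.65  1.37 -0.44  1.56 -1.38]
0.2 2.9 [ 0.65  0.65  1.37 -0.44  1.56 -0.98]
```

Run:
```python
from h import *
_,g=fit([((-.105,-.08,0),(.487,.192)),((-.102,.08,0),(.647,.176))])
n=g.R@N
m.move_l([.227,-.501,.42],max_speed=.3)
A=knob_att(g,-2.5)
for i,(oy,d) in enumerate([(-.05,.25),(-.09,.2)]):
    p=g.p((-.0905,oy,.0367))+d*n
    m.move_ptp(p,A); m.dwell(.2)
    k=m.get_calibration("wrist"); pic,dep=m.grab_frame("wrist"); save(pic,f"w{i}"); np.savez(f"/tmp/w{i}",p=pic,d=dep,**k)
    print((-k["R"].T@k["t"]).round(3),k["R"].round(2).tolist(),k["camera_matrix"].round(1).tolist(),m.current_qpos().round(2))
    for nm in("speed_knob","timer_knob","ball_handle","stick_arm","pad_case","grinder","bowl"):
        print(nm,[(np.round(x["at"],3).tolist(),round(x["confidence"],2)) for x in m.look_for("wrist",nm)[:2]])
print(m.current_time())
```

```text
[0.472 0.444 0.331] [[0.65, 0.61, -0.46], [0.73, -0.35, 0.58], [0.2, -0.72, -0.67]] [[297.3, 0.0, 248.7], [0.0, 297.3, 191.0], [0.0, 0.0, 1.0]] [ 0.65  0.69  1.2  -0.44  1.68 -0.15]
speed_knob [([0.486, 0.208, 0.059], 0.73), ([0.545, 0.159, 0.058], 0.42)]
timer_knob [([0.645, 0.185, 0.052], 0.8)]
ball_handle [([0.546, 0.156, 0.057], 0.72), ([0.556, 0.101, 0.134], 0.59)]
stick_arm [([0.558, 0.096, 0.142], 0.72)]
pad_case []
grinder [([0.544, 0.157, 0.058], 0.66)]
bowl [([0.542, 0.097, 0.087], 0.61)]
[0.43 0.42 0.29] [[0.65, 0.61, -0.46], [0.73, -0.35, 0.59], [0.2, -0.72, -0.67]] [[297.3, 0.0, 248.7], [0.0, 297.3, 191.0], [0.0, 0.0, 1.0]] [ 0.66  0.64  1.39 -0.44  1.55 -0.08]
speed_knob [([0.484, 0.208, 0.056], 0.63), ([0.598, 0.292, 0.025], 0.58)]
timer_knob [([0.637, 0.182, 0.052], 0.62)]
ball_handle [([0.554, 0.097, 0.135], 0.78)]
stick_arm [([0.554, 0.097, 0.139], 0.96), ([0.525, 0.159, 0.059], 0.42)]
pad_case [([0.635, 0.182, 0.053], 0.62), ([0.598, 0.293, 0.024], 0.59)]
grinder [([0.528, 0.159, 0.061], 0.65)]
bowl [([0.538, 0.106, 0.084], 0.67), ([0.632, -0.425, 0.24], 0.6)]
7.1
```

View pics/w0.png

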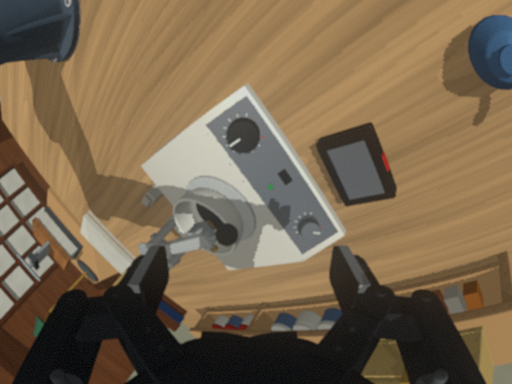

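View pics/w1.png

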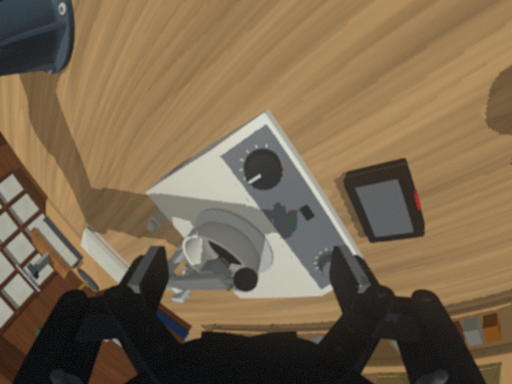

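w0 shows the speed knob at about (242,135) with its white pointer towards (233,146), the ball at (228,234) and the timer knob at (309,226). In w1 the knob is at (263,168), the ball at (245,279) and the timer at (325,262). I'll fit these from the depth and the two views.

```bash
cat >> h.py <<'E'
def cloud(p,d,K,R,t):
    v,u=np.mgrid[0:384,0:512]; x=(u-K[0,2])/K[0,0]; y=(v-K[1,2])/K[1,1]; th=np.hypot(x,y)+1e-9
    ray=np.dstack([x/th*np.sin(th),y/th*np.sin(th),np.cos(th)])
    X=ray/ray[...,2:]*d[...,None]; return (X-t)@R, ray@R   # world pts, world rays
def tri(rays,cs):
    A=np.zeros((3,3));b=np.zeros(3)
    for r,c in zip(rays,cs):
        r=r/np.linalg.norm(r);P=np.eye(3)-np.outer(r,r);A+=P;b+=P@c
    return np.linalg.solve(A,b)
E
python3 - <<'E'
from h import *
S={"knob":[(242,135),(263,168)],"ball":[(228,234),(245,279)],"timer":[(309,226),(325,262)]}
Z=[np.load(f"/tmp/w{i}.npz") for i in(0,1)]
C=[cloud(z["p"],z["d"],z["camera_matrix"],z["R"],z["t"]) for z in Z]; cs=[-z["R"].T@z["t"] for z in Z]
res={}
for n,px in S.items():
    rays=[];cen=[]
    for z,(W,ray),(u,v) in zip(Z,C,px):
        g=z["p"].max(2).astype(float)
        m_=np.zeros(g.shape,np.uint8)
        if n=="timer": rays.append(ray[v,u]); print("timer",W[v,u].round(4)); continue
        cv2.circle(m_,(u,v),24,1,-1)
        thr=60; b=((g<thr)&(m_>0)).astype(np.uint8)
        b=cv2.morphologyEx(b,cv2.MORPH_CLOSE,np.ones((5,5)))
        k,l,st,ce=cv2.connectedComponentsWithStats(b); i=1+np.argmax(st[1:,4]); uc,vc=ce[i]
        rays.append(ray[int(round(vc)),int(round(uc))]); P=W[l==i]
        print(n,"blob",ce[i].round(1),st[i],"median3d",np.median(P,0).round(4),"zmax",np.percentile(P[:,2],97).round(4))
        if n=="ball": # sphere fit r=14mm
            from scipy.optimize import least_squares
            c0=np.median(P,0); s=least_squares(lambda c:np.linalg.norm(P-c,axis=1)-.014,c0-[0,0,.01],loss="soft_l1",f_scale=.002); print("  sphere",s.x.round(4),np.abs(s.fun).mean().round(4))
        if n=="knob":
            w=(g>120)&(m_>0)&(l==i)
            print("  white px",np.argwhere(w).mean(0)[::-1] if w.any() else None, W[w].mean(0).round(4) if w.any() else None, w.sum())
    res[n]=tri(rays,cs); print(n,"TRI",res[n].round(4))
    z=Z[0]
crop=cv2.cvtColor(np.hstack([cv2.resize(Z[0]["p"][105:165,212:272],(400,400),interpolation=0),cv2.resize(Z[1]["p"][138:198,233:293],(400,400),interpolation=0)]),cv2.COLOR_RGB2BGR)
cv2.imwrite("pics/kn.png",crop)
E
```

```text
knob blob [248.9 138.6] [234 119  25  33 248] median3d [0.497  0.2119 0.057 ] zmax 0.0668
  white px None None 0
knob blob [263.5 168.3] [ 245  150   37   39 1031] median3d [0.4839 0.211  0.0577] zmax 0.0682
  white px None None 0
knob TRI [ 0.5013  0.1493 -0.0141]
ball blob [224.  231.5] [210 215  27  30 447] median3d [0.5587 0.1614 0.1391] zmax 0.1486
  sphere [0.5619 0.153  0.1344] 0.0137
ball blob [245.  278.9] [233 268  24  23 403] median3d [0.5578 0.1629 0.1405] zmax 0.1484
  sphere [0.5626 0.1538 0.1349] 0.0021
ball TRI [0.5544 0.169  0.1447]
timer [0.6388 0.1915 0.054 ]
timer [0.633  0.1854 0.054 ]
timer TRI [0.6554 0.1627 0.0269]
```

View pics/kn.png

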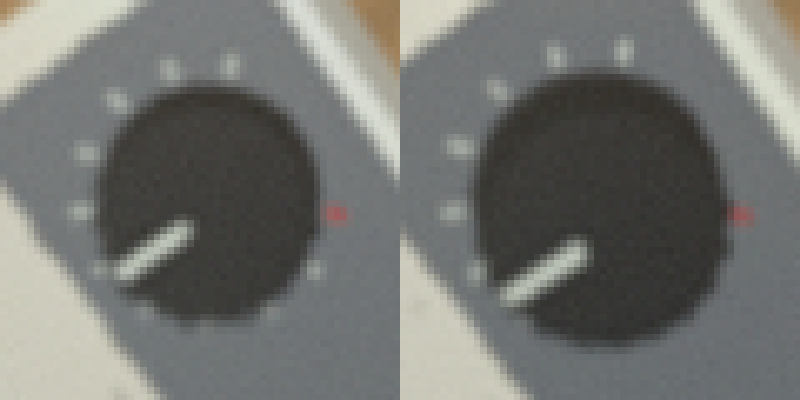

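Run:
```python
from h import *
from scipy.optimize import least_squares
def sph(P,c0):
    s=least_squares(lambda c:np.linalg.norm(P-c,axis=1)-.014,c0-[0,0,.01],loss="soft_l1",f_scale=.001); return s.x.round(4),np.median(np.abs(s.fun)).round(4),len(P)
def knobfit(P,g0):
    # top face of a disc: keep points near max height along n; circle-bounds centre
    h=P@(g0.R@N); top=np.percentile(h,90); Q=P[np.abs(h-top)<.004]
    a=Q@(g0.R@np.array([0,1.,0])); e=g0.R@np.array([.819,0,.574]); b=Q@e
    c=[(np.percentile(v,1)+np.percentile(v,99))/2 for v in(a,b)]; s=[np.ptp(np.percentile(v,[1,99])) for v in(a,b)]
    return (g0.R@np.array([0,1.,0])*c[0]+e*c[1]+(g0.R@N)*np.median(Q@(g0.R@N))).round(4),np.round(s,4),len(Q)
g0=G(np.radians(-94.6),(0,0))
src={}
for n in("w0","w1","top","side"):
    z=np.load(f"/tmp/{n}.npz")
    if n[0]=="w": W,_=cloud(z["p"],z["d"],z["camera_matrix"],z["R"],z["t"])
    else:
        k=m.get_calibration(n);K=k["camera_matrix"]; v,u=np.mgrid[0:384,0:512]
        W=(np.dstack([(u-K[0,2])/K[0,0],(v-K[1,2])/K[1,1],np.ones(u.shape)])*z["d"][...,None]-k["t"])@k["R"]
    g=z["p"].max(2); ok=(z["d"]>0)
    near=lambda c,r:np.linalg.norm(W-np.array(c),axis=2)<r
    B=ok&(g<90)&near((.56,.153,.137),.03)&(W[...,2]>.115)
    print(n,"ball",sph(W[B],W[B].mean(0)) if B.sum()>5 else B.sum())
    Kb=ok&(g<95)&near((.485,.203,.058),.04)&(W[...,2]>.035)
    if Kb.sum()>10: print("   knob",knobfit(W[Kb],g0))
    # plane fit of panel & bench/deck check, grinder deck outline
    D=ok&(np.abs(W[...,2]-.058)<.004)&(W[...,0]>.38)&(W[...,0]<.75)&(W[...,1]>-.1)&(W[...,1]<.22)&(g>140)
    r=cv2.minAreaRect(W[D][:,:2].astype(np.float32)*1000); print("   deck",np.round(r[0],1),np.round(r[1],1),round(r[2],2),"z",np.median(W[D][:,2]).round(4))
    # timer: points standing >=17mm over panel near it
    T=ok&near((.642,.188,.052),.025); P=W[T]; 
    h=(P-np.array([.642,.188,.052]))@(g0.R@N); print("   timer h pct",np.percentile(h,[5,50,95]).round(3), P[h>np.percentile(h,95)-.006].mean(0).round(4))
```

```text
w0 ball (array([0.5623, 0.1537, 0.1351]), np.float64(0.0004), 417)
   knob (array([0.4881, 0.2094, 0.0594]), array([0.0373, 0.0365]), 790)
   deck [555.5  86.2] [231.8 262.2] 83.62 z 0.058
   timer h pct [-0.019  0.002  0.004] [0.6448 0.1884 0.0552]
w1 ball (array([0.5626, 0.1537, 0.135 ]), np.float64(0.0004), 462)
   knob (array([0.4875, 0.2097, 0.0593]), array([0.0366, 0.0367]), 969)
   deck [552.5  65.9] [193.5 260.5] 83.47 z 0.058
   timer h pct [-0.019 -0.009  0.004] [0.6398 0.1832 0.0585]
top ball (array([0.5634, 0.1549, 0.136 ]), np.float64(0.0008), 62)
   knob (array([0.4874, 0.2078, 0.0633]), array([0.036, 0.037]), 74)
   deck [549.8  29.7] [274.7 261.2] 84.05 z 0.0589
   timer h pct [-0.018  0.     0.007] [0.647  0.1876 0.0581]
side ball (array([0.5642, 0.1518, 0.1351]), np.float64(0.0009), 39)
   knob (array([0.4899, 0.203 , 0.0615]), array([0.0304, 0.033 ]), 17)
   deck [550.   26.3] [269.3 260. ] 83.8 z 0.0577
   timer h pct [-0.016 -0.006  0.003] [0.6463 0.1819 0.0571]
```

```bash
cat >> h.py <<'E'
g=G(np.radians(-96.45),(0,0))
g.o[:2]=((np.array([.4878,.2095,0])-g.R@[-.1066,-.08,0])+(np.array([.5625,.1537,0])-g.R@[-.06,0,0]))[:2]/2
E
python3 - <<'E'
from h import *
print(g.o,g.p((-.1066,-.08,.0596)),g.p((-.06,0,.135)))
b=g.p((-.0905,-.08,.0367)); n=g.R@N; A=knob_att(g,-.8)
m.set_gripper(.72)
m.move_ptp(b+.14*n,A); m.move_l(b+.04*n,max_speed=.15); m.move_l(b+.002*n,max_speed=.05)
print("F",m.current_force().round(1),m.current_qpos().round(2))
m.set_gripper(0.,40); m.dwell(.2)
print("grip",m.current_grip_width(),m.current_grip_force(),"F",m.current_force().round(1),m.current_ft_torque().round(3)); z=m.current_tcp_rot()[:,2]
b0=m.current_ft_torque()@z; q=m.current_qpos()
tot=0
while tot<3.6:
    tot+=.2; q2=q.copy(); q2[5]-=tot; m.move_j(q2)
    t=m.current_ft_torque()@z-b0; print(round(tot,2),round(t,3),m.current_force().round(1),end=" | ")
    if abs(t)>.3: break
pic,_=m.grab_frame("wrist"); save(pic,"w2"); print(m.current_time(),m.current_grip_width())
E
```

```text
[0.55553921 0.09433382 0.        ] [0.48802062 0.20924596 0.0596    ] [0.56227938 0.15395404 0.135     ]
F [ 1.   0.2 -0.7] [ 0.53  0.78  1.62 -0.52  1.19  1.72]
grip 0.45294069519882807 40.53061366081238 F [ 1.8 -2.6  5.9] [-0.601 -0.212  0.249]
0.2 0.105 [ 0.8 -2.7 -0.2] | 0.4 -0.005 [ 2.3 -3.3  0.7] | 0.6 0.016 [ 2.9 -4.4  0.4] | 0.8 0.023 [ 4.9 -5.7  0.1] | 1.0 0.085 [ 5.2 -5.9 -0. ] | 1.2 0.04 [ 6.8 -5.9 -1.6] | 1.4 0.063 [ 7.3 -5.1 -1.4] | 1.6 -0.002 [ 8.8 -6.1 -3.2] | 1.8 -0.004 [ 8.5 -5.3 -3.3] | 2.0 0.088 [10.3 -4.3 -4.4] | 2.2 0.024 [ 9.6 -3.4 -5.5] | 2.4 0.06 [ 6.6 -1.4 -4.5] | 2.6 -0.017 [ 5.4  0.4 -3.4] | 2.8 -0.017 [0.7 2.4 0.4] | 3.0 -0.053 [1.9 0.9 0.4] | 3.2 -0.016 [ 0.6 -0.7  3.7] | 3.4 -0.015 [ 2.3 -1.3  0.7] | 3.6 0.031 [ 6.2 -2.7  1.4] | 16.85 0.4579801337125253
```

View pics/w2.png

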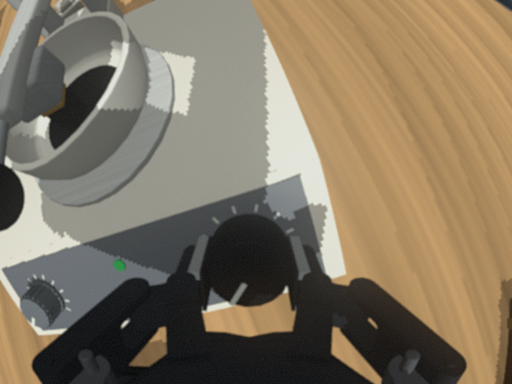

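The picture shows the knob in the pads at (247,260) with its pointer at (238,295), left of straight down. That's near the off tick, but the view is oblique and no stop torque was felt. I'll let go, back off and measure the pointer.

```bash
cat > look.py <<'E'
from h import *
import sys
def shot(tag):
    b=g.p((-.0905,-.08,.0367)); n=g.R@N
    m.dwell(.15); k=m.get_calibration("wrist"); pic,d=m.grab_frame("wrist")
    K,R,t=k["camera_matrix"],k["R"],k["t"]
    # rectify knob top plane: x=right for viewer facing panel (own -y), y=down slope
    er=g.R@np.array([0,-1.,0]); ed=-g.R@np.array([.819,0,.574])
    out=[]
    for h in(.028,0.):
        s=np.linspace(-.04,.04,400); a,c=np.meshgrid(s,s)
        X=(b+h*n)+a[...,None]*er+c[...,None]*ed; Y=X@R.T+t
        rho=np.hypot(Y[...,0],Y[...,1]); th=np.arctan2(rho,Y[...,2])
        mx=(K[0,2]+K[0,0]*th*Y[...,0]/rho).astype(np.float32); my=(K[1,2]+K[1,1]*th*Y[...,1]/rho).astype(np.float32)
        out.append(cv2.remap(pic,mx,my,cv2.INTER_LINEAR))
    o=out[0].max(2); rr=np.hypot(a,c); w=(o>110)&(rr<.0185)&(rr>.004)
    ang=np.degrees(np.arctan2(-a[w].mean(),c[w].mean())) if w.any() else None
    print("pointer cw from straight down (off stop nominal 45):",ang,w.sum())
    save(np.hstack(out),tag)
E
python3 - <<'E'
from look import *
b=g.p((-.0905,-.08,.0367)); n=g.R@N
m.set_gripper(.72); m.move_l(b+.14*n,max_speed=.2); shot("k3"); print(m.current_time(),m.current_qpos().round(2))
z=np.load("/tmp/w1.npz")
E
```

```text
pointer cw from straight down (off stop nominal 45): 46.58478176236666 1325
18.2333 [ 0.62  0.7   1.43 -0.44  1.47 -1.95]
```

View pics/k3.png

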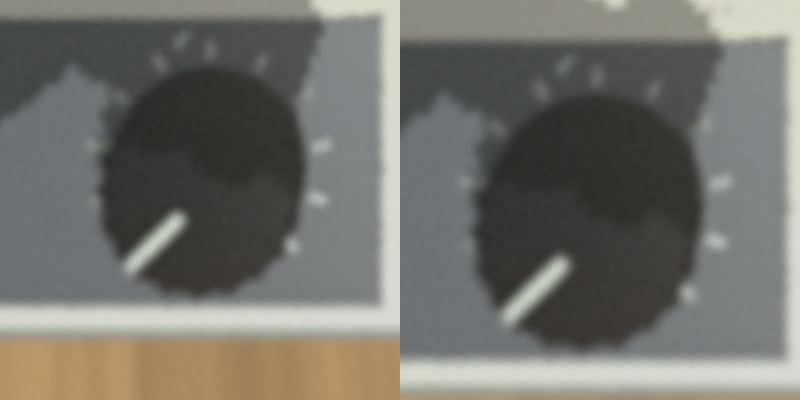

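The rectified view shows the pointer line running from (183,215) to (128,270), which is 45° or half past seven, so the knob is at its off stop. I turned it 3.6 rad where about 2.4 was needed. Next is the ball.

Run:
```python
from h import *
n=g.R@N; b=g.p((-.0905,-.08,.0367))
y=g.R@np.array([0,1.,0]); z=np.array([0,0,-1.]); 
def ball(a): return g.p((.105-.165*np.cos(a),0,.135+.165*np.sin(a)))
off=np.array([0,0,-.020])
c=[]
for s in(1,-1):
    A=np.column_stack([np.cross(s*y,z),s*y,z]); qs=[m.inverse_kinematics(ball(a)+off,A) for a in(0,.6,1.2)]
    print([None if q is None else q.round(2).tolist() for q in qs]); c.append((9 if any(q is None for q in qs) else max(abs(q[5]) for q in qs),s))
s=min(c)[1]; A=np.column_stack([np.cross(s*y,z),s*y,z])
m.move_l(b+.25*n,max_speed=.25)
m.move_ptp(ball(0)+off+[0,0,.12],A); m.set_gripper(.65)
m.move_l(ball(0)+off+[0,0,.03],max_speed=.15); m.move_l(ball(0)+off,max_speed=.05)
print("F",m.current_force().round(1))
m.set_gripper(0.,35); print("grip",m.current_grip_width(),m.current_grip_force(),m.current_time())
for a in np.arange(.15,1.21,.15):
    m.move_l(ball(a)+off,max_speed=.08); print(round(a,2),m.current_force().round(1),round(m.current_grip_width(),3),end=" | ")
m.dwell(.3);p,_=m.grab_frame("side");v=p[120:260,190:350];cv2.imwrite("pics/s4.png",cv2.cvtColor(cv2.resize(v,(640,560)),cv2.COLOR_RGB2BGR))
print(m.current_time(),m.current_grip_width(),m.current_ee_pos().round(4),(ball(1.2)+off).round(4))
```

```text
[[0.19, 0.55, 1.66, -0.0, 0.93, 0.3], [0.14, 0.42, 1.62, -0.0, 1.11, 0.25], [0.01, 0.32, 1.6, -0.0, 1.22, 0.12]]
[[0.19, 0.55, 1.66, -0.0, 0.93, -2.84], None, None]
F [-0.  -1.3 -0.3]
grip 0.30019618761961286 34.49615657329559 22.9
0.15 [ 7.4 -1.2 -0.2] 0.301 | 0.3 [ 7.1 -1.7 -1.2] 0.304 | 0.45 [ 7.8 -3.5 -2. ] 0.301 | 0.6 [ 8.4 -3.3 -1.4] 0.307 | 0.75 [ 8.3 -2.7 -0.7] 0.301 | 0.9 [ 8.4 -2.1 -1.2] 0.304 | 1.05 [ 8.7 -2.  -1.2] 0.301 | 1.2 [ 8.8 -1.7 -1.6] 0.3 | 26.9167 0.302134152060816 [0.5516 0.0492 0.2689] [0.5505 0.0494 0.2688]
```

View pics/s4.png

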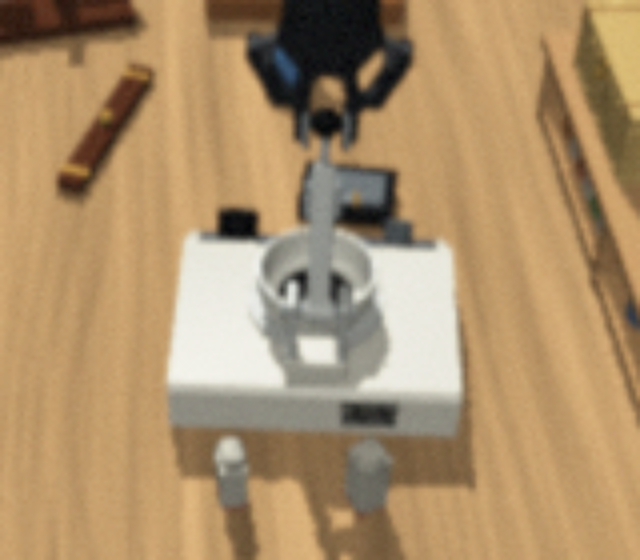

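The side view shows the arm raised, the ball held between the fingers at (325,122), and the bowl and seals in place. Now I'll let go, retreat and check.

Run:
```python
from look import *
m.set_gripper(.65); p=m.current_ee_pos(); m.move_l(p+[0,0,.1],max_speed=.12)
b=g.p((-.0905,-.08,.0367)); n=g.R@N
m.move_ptp(p+[-.12,0.05,.16],m.current_tcp_rot()); m.dwell(.3)
from scipy.optimize import least_squares
pic,d=m.grab_frame("side"); k=m.get_calibration("side");K=k["camera_matrix"]; v,u=np.mgrid[0:384,0:512]
W=(np.dstack([(u-K[0,2])/K[0,0],(v-K[1,2])/K[1,1],np.ones(u.shape)])*d[...,None]-k["t"])@k["R"]
e=g.p((.105-.165*np.cos(1.2),0,.135+.165*np.sin(1.2)))
B=(d>0)&(pic.max(2)<90)&(np.linalg.norm(W-e,axis=2)<.06)&(W[...,2]>.22)
P=W[B]; s=least_squares(lambda c:np.linalg.norm(P-c,axis=1)-.014,P.mean(0)-[0,0,.008],loss="soft_l1",f_scale=.001).x
o=g.R.T@(s-g.o); print(len(P),"ball own",o.round(4),"angle",np.arctan2(o[2]-.135,.105-o[0]))
z0=np.load("/tmp/side.npz")["p"]
for nm in("bowl","seal_tall","seal_short","pad_case","paperweight","water_pot","brush_stand"):
    print(nm,[(np.round(x["at"],3).tolist(),round(x["confidence"],2)) for x in m.look_for("side",nm)[:1]])
print("F",m.current_force().round(1),m.current_time())
save(np.vstack([z0[120:270,150:400],pic[120:270,150:400]]),"s5")
```

```text
48 ball own [0.0397 0.0016 0.2858] angle 1.162123169287125
bowl [([0.54, 0.092, 0.083], 0.83)]
seal_tall [([0.586, -0.123, 0.042], 0.48)]
seal_short [([0.466, -0.114, 0.04], 0.58)]
pad_case [([0.626, 0.271, 0.024], 0.54)]
paperweight [([0.35, 0.405, 0.018], 0.56)]
water_pot [([0.569, 0.48, 0.039], 0.53)]
brush_stand [([0.596, -0.434, 0.094], 0.65)]
F [-0.5  0.7  1.2] 29.6167
```

View pics/s5.png

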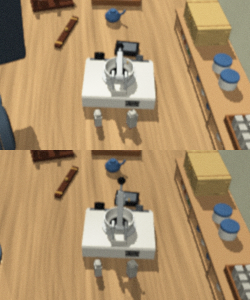

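After release the arm stands at about 1.16 rad and the bystanders are where they were: before (top half) and after (bottom half) match, except for the ball now raised at (120,182). Nothing touches the robot.

```bash
python3 -c "
from bench import manip as m
print(m.sign_off())"
```

```text
the job is handed in; nothing more can be done
None
```

I handed the job in at about 30 s on the robot's clock: the speed knob is at its off stop, the ink-stick arm is up and released at a measured 1.16 rad (upper stop 1.2), and I saw no change in the bowl or the things around; sign-off returned no verdict.

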